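Blow off the clamped seal with the air wand

TASK

Pull the yellow air wand straight up out of its cup in the tool stand, point its nozzle squarely at the middle of the carved face of the seal in the tilted vise from about 3 cm away, and hold it still there for two seconds without touching the stone or the vise. Then lower the wand gently all the way back, upright, into the cup it came from before letting go, leaving the stand, the other two tools and everything else on the bench where they are.

Things in the scene. Friction and masses are not known exactly. Their poses are not given: they have to be found in the camera images.
- wand: cordless air wand, 165 mm long, nozzle-down in one of the three cups (any). Origin at the nozzle tip, z axis from the tip up through the handle; it blows along -z. Thin steel nozzle, 9 mm diameter, z = 0 to 75 mm (brass tip 6 mm); black guard disc, 64 mm diameter, z = 75 to 81 mm, resting on the cup's rim; yellow square handle 28 x 28 mm, z = 81 to 159 mm; black cap to 165 mm. About 160 g
- wand_grip (a point): place to grip the wand's handle, on its axis 135 mm above the nozzle tip (30 mm below the top of the cap). Axes as the wand's: the flats are across x and y; x lies roughly along the stand's x, across the row of cups, so gripping across x clears the neighbours. A thin red trigger stands 3 mm proud of the +y flat
- stand: loose, heavy (1.5 kg) tool stand: dark wooden plate 85 x 215 x 10 mm with three aluminium cups in a row along its y axis, 70 mm apart, 36 mm inner and 44 mm outer diameter, inner floor 14 mm and rim 95 mm above the bench. Origin at the centre of its underside, z up. With its guard disc on a rim the wand's tip is 20 mm above the bench
- cup0 (a point): centre of the mouth of the cup at the stand's -y end, at rim height (95 mm)
- cup1 (a point): centre of the mouth of the middle cup, at rim height
- cup2 (a point): centre of the mouth of the cup at the stand's +y end, at rim height
- chisel: wood-handled chisel standing blade-up in another cup of the stand: handle 28 mm in diameter, 110 mm long, brass ferrule, steel blade; 152 mm long in all. Origin at the centre of its lower end, z up. Top about 166 mm above the bench
- brush: red-handled round brush standing bristles-up in the remaining cup: handle 28 mm in diameter, 110 mm long, dark bristles 30 mm wide; 158 mm long in all. Origin at the centre of its lower end, z up. Top about 172 mm above the bench
- vise: engraver's ball vise fixed to the bench: dark round foot 124 mm in diameter, steel ball, blue round head 96 mm across with two steel jaws and a T screw 71 mm out on its +x side. Origin at the centre of the foot's underside. The head leans to the vise's -x side by 8 to 25 degrees about a pivot 50 mm above the bench, and stays so
- seal_face (a point): centre of the carved face of the tan stone seal clamped in the vise head; the face is a 54 mm square with a pale raised pattern. The z axis points out of the face (upward, leaning towards the robot), x and y lie along its edges
- spare_seal: finished dark stone seal, 50 x 50 x 80 mm, carved pattern on top. Origin at the centre of its underside
- blank: uncarved grey stone blank, 60 x 75 x 70 mm. Origin at the centre of its underside
- red_box: closed red gift box, 114 x 89 x 58 mm. Origin at the centre of its underside
- paste_jar: white porcelain paste jar with a blue lid, 60 mm in diameter, 45 mm high. Origin at the centre of its underside
- sanding_block: cork sanding block, 110 x 55 x 33 mm. Origin at the centre of its underside

How it is judged:
On the way, in this order (a step that is already met when the one before it is completed fails the run):
1. the wand is lifted clear of its cup: its tip is above the rims (z of wand in the frame of stand above 0.1 m and contact force between wand and the fingers above 0.5 N), for 0.1 s.
2. the wand is held still for 1.5 s with its tip 15 to 45 mm out from the carved face, within 13 mm of its middle along each edge, and square to it within 0.2 rad (x of wand in the frame of seal_face between -0.013 and 0.013 m and y of wand in the frame of seal_face between -0.013 and 0.013 m and z of wand in the frame of seal_face between 0.015 and 0.045 m and angle between the z axis of wand and the z axis of seal_face, either way round below 0.2 rad and linear speed of wand below 0.03 m/s and contact force between wand and the fingers above 0.5 N), for 1.5 s.
3. the wand is lowered, still gripped, upright into a cup until its guard disc is within 10 mm of the rim ((horizontal distance between wand and cup0 below 0.017 m or horizontal distance between wand and cup1 below 0.017 m or horizontal distance between wand and cup2 below 0.017 m) and z of wand in the frame of stand below 0.03 m and contact force between wand and the fingers above 0.5 N), for 0.05 s.
At the end, for the whole second after the job is handed in: Wand released, at rest, upright within 0.12 rad, nozzle in the free cup within 17 mm of its axis, guard on the rim (tip under 28 mm above the stand's underside). Stand upright; stand, chisel (standing), brush (standing) and bystanders within 30 mm and seal face within 8 mm of their starts ((horizontal distance between wand and cup0 below 0.017 m or horizontal distance between wand and cup1 below 0.017 m or horizontal distance between wand and cup2 below 0.017 m) and z of wand in the frame of stand below 0.028 m and angle between wand's own z axis and vertical below 0.12 rad and linear speed of wand below 0.02 m/s and contact force between wand and the fingers below 0.1 N and angle between stand's own z axis and vertical below 0.06 rad and distance of each of stand, chisel, brush, spare_seal, blank, red_box, paste_jar, sanding_block from where it was at the start of the episode below 0.03 m and angle between each of chisel, brush's own z axis and vertical below 0.35 rad and distance of seal_face from where it was at the start of the episode below 0.008 m); the robot touches nothing.
It fails at once if the wand touches the stone or the vise (contact force between wand and vise above 0.5 N).
It fails at once if the seal or vise is knocked out of its position by more than 8 mm (distance of seal_face from where it was at the start of the episode above 0.008 m).
It fails at once if the wand is rammed into the stand (over 45 N) (contact force between wand and stand above 45 N).
It fails at once if the stand is tipped or shoved more than 30 mm (angle between stand's own z axis and vertical above 0.2 rad or distance of stand from where it was at the start of the episode above 0.03 m).
It fails at once if another tool or a bystander is moved more than 30 mm (distance of any of chisel, brush, spare_seal, blank, red_box, paste_jar, sanding_block from where it was at the start of the episode above 0.03 m).
It also fails if it takes over 51 s, if anything falls off the work surface, if the arm or the gripper's body presses on something with over 40 N, if the wrist force passes 120 N, or if a joint passes its speed limit or range.

ROBOT

A 7-joint arm with a two-finger parallel gripper is mounted at the origin on the work surface. World frame = base frame: x ahead of the robot, y to its left, z up, the work surface at z = 0. Lengths are in m, angles in rad, forces in N, time in s.
With the tool pointing down it reaches from about 0.425 to 0.825 m from the base axis. Payload 3.6 kg.
Tool frame: the origin (TCP) lies midway between the tips of the shut fingers; the grasp point (between the pads) lies 19 mm behind it (bot.grasp_offset is the distance from the TCP to the grasp point, in m); z points along the fingers, y is the line along which they close (so a half turn about z gives the same grasp; the last joint's range is limited). The gripper opens to 93 mm and grips with 3 to 60 N. Pads are 15 mm wide; open, the fingers measure 128 mm over their backs; the gripper's body (75 mm by 188 mm) begins 65 mm behind the grasp point.
Start: joints at [1.268, 0.615, -0.013, 1.423, 0.008, 1.103, -0.04], TCP at [0.178, -0.625, 0.219] pointing down, gripper open.
Joint ranges: [-3.12, 3.12], [-0.3, 2.06], [-1.34, 1.32], [0.26, 2.42], [-1.36, 4.5], [0.01, 1.98], [-2.84, 2.84]. Speed limits (rad/s): [2.79, 2.79, 3.14, 3.14, 3.14, 3.14, 3.14].

INTERFACE

Orientations are given as [roll, pitch, yaw] about the fixed x, y, z axes, in that order (R = Rz(yaw) Ry(pitch) Rx(roll)).
In Python, from cell import status, vision, bot gives the robot as it stands.
- The arm moves only by the shell command python3 -m handwheel 'ROWS'. ROWS is JSON, a list of rows, each a list of 7 numbers: the shift along the tool's x, y, z in mm, then the turn, a rotation vector about the tool's x, y, z in degrees, then the opening, from -1 (shut) to 1 (fully open). In form: [[dx, dy, dz, rx, ry, rz, fingers], ...]. A call has 1 to 8 rows; each row is the pose to reach, as a shift and turn from the pose commanded when the call began, along the tool's axes at that moment; what a row does not reach only later rows make up. A row lasts 1/10 s, in which the tool goes at most 50 mm and 8.59 degrees, less where a joint would pass 70% of its speed; a pose out of reach is approached as far as the arm can. A call with a gripper value outside its range is refused whole. The fingers move at their own pace and stop on an object; the grip force is fixed at half the most. Time passes only in rows, so rows that repeat a pose let the fingers close. It gives the time, the measured TCP pose, the force, the opening and the grip force at its end, in the units of the state.
- status.sense(): the state, without advancing time (a new reading comes with each control period).
- vision.camera(name): name is "scene" or "top" or "wrist"; returns a dict with "img" (384x512x3 uint8, red, green, blue), "mtx" (3x3 intrinsics, pixels), "k1" (the pictures are not rectified: a ray, as slopes to the right and down, at radius r is drawn at 1 + k1 r^2 times it, then the intrinsics apply), "T" (4x4, takes a point from camera to world coordinates). Camera axes: x right, y up, looking along -z (the intrinsics and any distortion apply to the point x, -y, -z); pixel columns grow to the right and rows downward; lengths in m; the calibration is good to about 2 mm. A picture is of the moment at which its call begins. There is no depth.
- bot.finish_job(): hands the job in; it is judged then, once.
The state is a dict: "clock": time; "qpos": joint angles; "dq": joint speeds; "joint_torque": joint torques, N m; "tcp_pos": TCP position; "orientation": TCP orientation; "ft_force": force on the tool from outside, world axes, zero at the start; "moment": the same for the moment, N m; "finger_gap": finger opening in m; "gripper_force": force on a finger pad.
Only numpy, scipy, OpenCV 4.12 (cv2) and the standard library are available. Lean on these libraries where they do the work, as an engineer would, in place of code of your own. Each camera call takes 0.05 s, during which the arm holds its last target. There are 200 camera calls.

## Working session

There is one attempt and no reset: what is moved stays moved. The work goes in short steps, Python scripts to look and compute and a shell command to move; the robot and the scene stay as the last step left them, time stands still between calls to the robot, and variables do not carry over. Pictures are saved under pics/ and viewed, at most 13 in all, crops included, and the job is handed in when it is done.

```bash
mkdir -p pics; ls
python3 - <<'E'
from cell import status, vision, bot
import cv2,numpy as np
s=status.sense();print(s, bot.grasp_offset)
for n in ["scene","top"]:
    c=vision.camera(n);print(n,c["mtx"].tolist(),c["k1"],np.round(c["T"],4).tolist())
    np.savez(f"{n}.npz",**c)
    cv2.imwrite(f"pics/{n}0.png",c["img"][...,::-1])
E
```

```text
pics
{'clock': 0.0, 'qpos': array([ 1.26749115,  0.61590844, -0.01261936,  1.42489838,  0.00812928,
        1.1033985 , -0.04043668]), 'dq': array([-1.96905260e-03, -2.98603341e-04, -1.17077512e-03,  1.50097075e-03,
       -5.27569178e-04,  9.88424092e-05, -4.08964082e-04]), 'joint_torque': array([-8.45692966e-05, -4.58944845e+01,  2.08717324e-01, -1.65749627e+01,
       -6.11988176e-02,  2.06043350e-02,  2.34650861e-04]), 'tcp_pos': array([ 0.17741911, -0.62449092,  0.21748835]), 'orientation': array([-3.13903142e+00,  6.14534266e-05,  2.76850770e-01]), 'ft_force': array([ 0.51240831, -1.39349625, -0.471782  ]), 'moment': array([ 0.03264423,  0.02236687, -0.06097807]), 'gripper_force': 0.0, 'finger_gap': 0.0925904797116977} 0.0188
scene [[357.12834786024933, 0.0, 257.8816495689206], [0.0, 357.12834786024933, 193.65767146133715], [0.0, 0.0, 1.0]] -0.06955114244180113 [[0.7647, -0.5295, 0.3672, 1.0923], [0.6441, 0.6128, -0.4579, -0.5743], [0.0175, 0.5867, 0.8096, 1.1114], [0.0, 0.0, 0.0, 1.0]]
top [[376.04007806013175, 0.0, 254.51214687842284], [0.0, 376.04007806013175, 188.0562416545192], [0.0, 0.0, 1.0]] -0.05107240355483442 [[0.0196, 0.9901, -0.139, 0.4774], [-0.9998, 0.0181, -0.0122, -0.0114], [-0.0096, 0.1392, 0.9902, 1.2203], [0.0, 0.0, 0.0, 1.0]]
```

View pics/scene0.png

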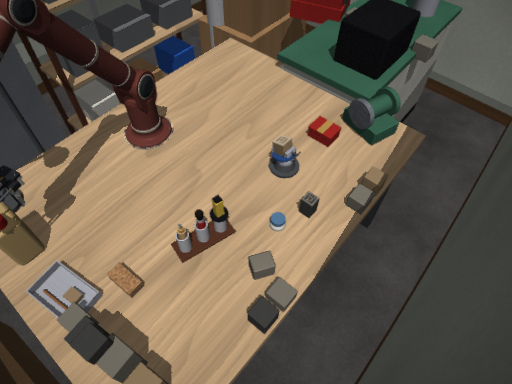

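View pics/top0.png

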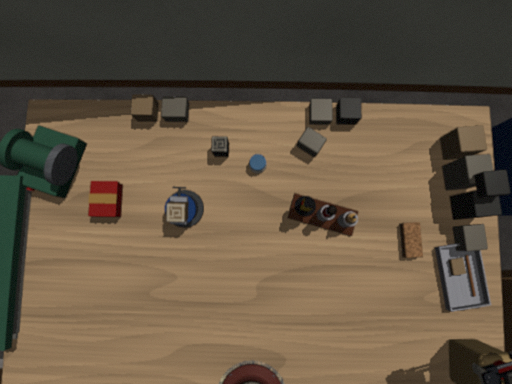

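The scene view shows the wand in the stand's cup nearest the vise, at about (218,208), and the seal at about (283,146). In the top view they're at about (305,203) and (177,210). I'll enlarge both views.

```bash
cat > h.py <<'E'
import numpy as np, cv2
from scipy.spatial.transform import Rotation as R
def ray(c,uv):
    K=c["mtx"]; k=float(c["k1"]); T=c["T"]
    p=cv2.undistortPoints(np.float64(uv).reshape(-1,1,2),K,np.array([k,0,0,0,0.]),None,None,None).reshape(-1,2)
    d=np.c_[p[:,0],-p[:,1],-np.ones(len(p))]@T[:3,:3].T
    return T[:3,3],d/np.linalg.norm(d,axis=1)[:,None]
def plane(c,uv,z):
    o,d=ray(c,uv); return o+d*((z-o[2])/d[:,2])[:,None]
def tri(obs):
    "obs: list of (cam, one uv); returns point and rms miss"
    A=np.zeros((3,3));b=np.zeros(3);L=[]
    for c,uv in obs:
        o,d=ray(c,[uv]);P=np.eye(3)-np.outer(d[0],d[0]);A+=P;b+=P@o;L.append((P,o))
    x=np.linalg.solve(A,b);return x,[float(np.linalg.norm(P@(x-o))) for P,o in L]
def proj(c,X):
    X=np.atleast_2d(X);T=c["T"];q=(X-T[:3,3])@T[:3,:3];a=np.c_[q[:,0],-q[:,1]]/-q[:,2:]
    a=a*(1+float(c["k1"])*(a**2).sum(1))[:,None];return a@c["mtx"][:2,:2].T+c["mtx"][:2,2]
def tcpR(s): return R.from_euler("xyz",s["orientation"]).as_matrix()
E
python3 - <<'E'
from h import *
o=[]
for n,bs in [("scene",[(160,185,90,75),(250,120,90,75)]),("top",[(270,170,90,75),(140,170,90,75)])]:
    im=np.load(n+".npz")["img"][...,::-1]
    o.append(np.hstack([cv2.resize(im[y:y+h,x:x+w],None,fx=4.4,fy=4,interpolation=3) for x,y,w,h in bs]))
cv2.imwrite("pics/crop1.png",np.vstack(o)[:, :800])
for n in ["scene","top"]:
    c=np.load(n+".npz");im=c["img"].astype(int);m=(im[...,0]>110)&(im[...,1]>85)&(im[...,2]<70)
    k,l,st,ce=cv2.connectedComponentsWithStats(m.astype(np.uint8))
    for i in range(1,k):
        if st[i,4]>8:print(n,st[i],ce[i].round(1))
E
```

```text
scene [317 121  16  13  26] [323.3 127.5]
scene [212 200  12  17 111] [218.6 207.9]
scene [179 227   5   6  12] [181.5 230.4]
scene [  0 247  20  17  37] [  9.2 254.9]
scene [ 44 291  22  18  28] [ 54.5 299.5]
top [141  99  11  14  34] [145.3 103.5]
top [132 100  12  14  66] [137.1 106.3]
top [ 88 191  28  12 247] [101.8 197.9]
top [404 222  19  37 419] [413.2 239.4]
```

View pics/crop1.png

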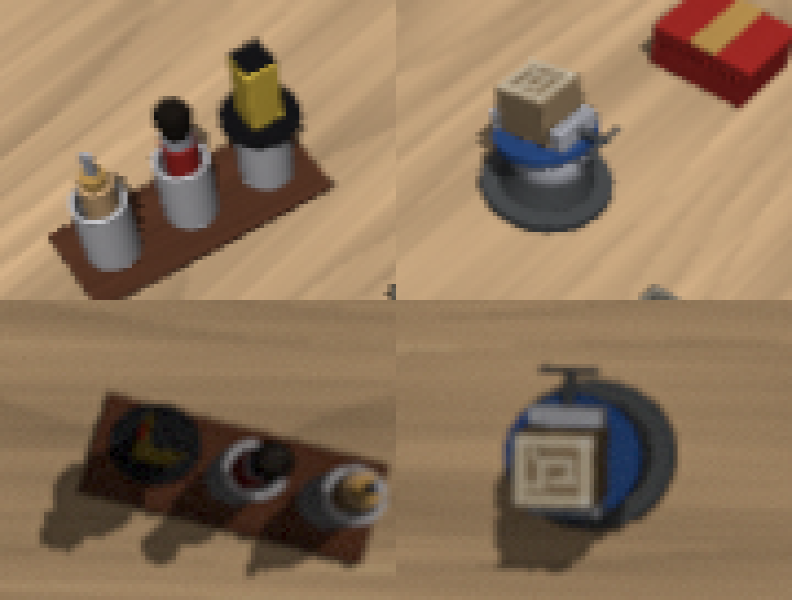

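Run:
```python
from h import *
S=dict(np.load("scene.npz"));T=dict(np.load("top.npz"))
s=lambda x,y,r:(x/4.4+160,y/4+185) if not r else ((x-396)/4.4+250,y/4+120)
t=lambda x,y,r:(x/4.4+270,(y-300)/4+170) if not r else ((x-396)/4.4+140,(y-300)/4+170)
print("face",tri([(S,s(540,78,1)),(T,t(559,470,1))]))
for a,b in [((530,60),(515,432)),((583,70),(513,508)),((548,95),(603,508)),((498,84),(603,432)),
 ((530,60),(603,432)),((583,70),(515,432)),((548,95),(513,508)),((498,84),(603,508))]:
    print(tri([(S,s(*a,1)),(T,t(*b,1))]))
print("disc",tri([(S,s(260,115,0)),(T,t(153,443,0))]))
print("disc z.098",plane(T,[t(153,443,0)],.098),plane(S,[s(260,115,0)],.098))
print("cap .185",plane(S,[s(252,52,0)],.185))
print("cups .095 S",plane(S,[s(183,160,0),s(103,205,0)],.095))
print("cups .095 T",plane(T,[t(250,470,0),t(344,496,0)],.095))
print("plate corners T",plane(T,[t(107,395,0),t(388,463,0),t(360,563,0),t(78,493,0)],.01))
```

```text
face (array([0.55676021, 0.22751527, 0.13909751]), [0.004273371122110622, 0.004273371122110519])
(array([0.56578122, 0.23294836, 0.17214391]), [0.017606193739544408, 0.01760619373954441])
(array([0.54468671, 0.28022577, 0.09790571]), [0.023459893047675706, 0.0234598930476757])
(array([0.54762424, 0.21745554, 0.11388311]), [0.026541355855013334, 0.026541355855013365])
(array([0.56880068, 0.17812005, 0.18257746]), [0.013111638779780924, 0.013111638779781267])
(array([0.57645274, 0.1845127 , 0.20843778]), [0.0018109345760215655, 0.0018109345760214943])
(array([0.58243677, 0.25570854, 0.14562357]), [0.0032783383374308927, 0.0032783383374308094])
(array([0.53328047, 0.27683905, 0.06094973]), [0.005779117238033124, 0.0057791172380330805])
(array([0.5312768 , 0.19913124, 0.13547822]), [0.005890976135659814, 0.005890976135659682])
disc (array([ 0.58509663, -0.14906335,  0.093754  ]), [0.0007072922114689865, 0.0007072922114689297])
disc z.098 [[ 0.58421764 -0.14906718  0.098     ]] [[ 0.58769653 -0.1503253   0.098     ]]
cap .185 [[ 0.58562665 -0.14760026  0.185     ]]
cups .095 S [[ 0.57298397 -0.21875408  0.095     ]
 [ 0.55861428 -0.28710845  0.095     ]]
cups .095 T [[ 0.56539734 -0.21556149  0.095     ]
 [ 0.54704497 -0.27949891  0.095     ]]
plate corners T [[ 0.63102027 -0.12590394  0.01      ]
 [ 0.5794628  -0.33251472  0.01      ]
 [ 0.49894721 -0.31076574  0.01      ]
 [ 0.5512825  -0.10515386  0.01      ]]
```

```bash
cat >> h.py <<'E'
def go(pos,Rw):
    "print shift mm / turn deg in tool axes from measured pose to the goal"
    from cell import status
    s=status.sense();r=tcpR(s)
    print("t",round(s["clock"],2),"tcp",s["tcp_pos"].round(4),"q",s["qpos"].round(2))
    print("shift",(r.T@(np.array(pos)-s["tcp_pos"])*1e3).round(1),"turn",np.degrees(R.from_matrix(r.T@Rw).as_rotvec()).round(2))
def down(yaw): return R.from_euler("xyz",[180,0,yaw],degrees=True).as_matrix()
E
python3 - <<'E'
from h import *
from cell import vision,status
c=vision.camera("wrist");s=status.sense();r=tcpR(s)
print("cam in tool",(r.T@(c["T"][:3,3]-s["tcp_pos"])).round(3),(r.T@-c["T"][:3,2]).round(3),(r.T@c["T"][:3,0]).round(3),c["mtx"][0,0])
go([.5,-.14,.33],down(75.8))
E
```

```text
cam in tool [ 0.077 -0.001 -0.166] [-0.272  0.     0.962] [-0.001  1.    -0.   ] 279.2078907112218
t 0.15 tcp [ 0.1775 -0.6247  0.2178] q [ 1.27  0.62 -0.01  1.42  0.01  1.1  -0.04]
shift [ 442.7 -378.3 -111.5] turn [ -0.1   -0.06 -59.93]
```

```bash
python3 -m handwheel '[[0,0,-50,0,0,0,1],[443,-378,-110,0,0,-60,1],[443,-378,-110,0,0,-60,1],[443,-378,-110,0,0,-60,1],[443,-378,-110,0,0,-60,1],[443,-378,-110,0,0,-60,1],[443,-378,-110,0,0,-60,1],[443,-378,-110,0,0,-60,1]]'
python3 - <<'E'
from h import *
go([.5,-.14,.33],down(75.8))
E
```

```text
clock: 0.95
tcp_pos: [0.3712, -0.3336, 0.3047]
orientation: [-3.141, 0.0, 1.33]
ft_force: [0.8, -0.2, -0.0]
finger_gap: 0.0933
gripper_force: 0.0
t 0.95 tcp [ 0.3712 -0.3336  0.3047] q [ 0.94  0.31 -0.35  1.7   0.12  1.14  0.32]
shift [218.7  78.9 -25.3] turn [-0.01  0.01  0.4 ]
```

```bash
python3 -m handwheel '[[218,79,-25,0,0,0,1],[218,79,-25,0,0,0,1],[218,79,-25,0,0,0,1],[218,79,-25,0,0,0,1],[218,79,-25,0,0,0,1],[218,79,-25,0,0,0,1],[218,79,-25,0,0,0,1],[218,79,-25,0,0,0,1]]'
python3 - <<'E'
from h import *
from cell import vision
c=vision.camera("wrist");np.savez("w1.npz",**c)
cv2.imwrite("pics/w1.png",c["img"][...,::-1])
go([.47,.2,.36],down(90))
E
```

```text
clock: 1.75
tcp_pos: [0.4995, -0.1452, 0.329]
orientation: [-3.14, 0.001, 1.321]
ft_force: [-0.4, -0.0, -0.8]
finger_gap: 0.0928
gripper_force: 0.0
t 1.8 tcp [ 0.4995 -0.1454  0.3291] q [ 0.54  0.34 -0.43  1.6   0.15  1.23 -0.17]
shift [ 327.3 -114.2  -31.1] turn [ -0.07   0.06 -14.34]
```

View pics/w1.png

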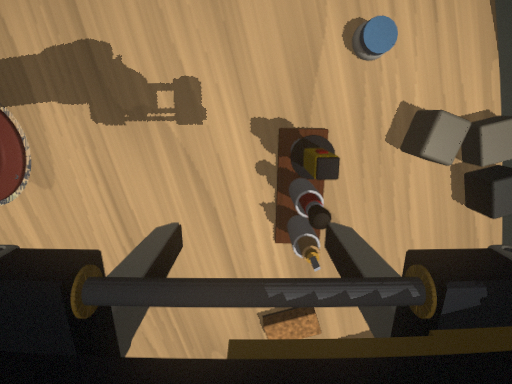

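The wrist view shows the wand's cap at about (327,168), the red trigger at (321,152) on its +y flat, the guard disc around (314,160), and the brush and chisel below it. Next I'll look at the vise.

```bash
python3 -m handwheel '[[327,-114,-31,0,0,-14,1],[327,-114,-31,0,0,-14,1],[327,-114,-31,0,0,-14,1],[327,-114,-31,0,0,-14,1],[327,-114,-31,0,0,-14,1],[327,-114,-31,0,0,-14,1],[327,-114,-31,0,0,-14,1],[327,-114,-31,0,0,-14,1]]'
python3 - <<'E'
from h import *
from cell import vision
c=vision.camera("wrist");np.savez("w2.npz",**c)
cv2.imwrite("pics/w2.png",c["img"][...,::-1])
go([.55,.13,.36],down(90))
E
```

```text
clock: 2.6
tcp_pos: [0.4674, 0.2085, 0.3614]
orientation: [3.142, -0.006, 1.579]
ft_force: [-0.5, 0.1, -1.2]
finger_gap: 0.0927
gripper_force: 0.0
t 2.65 tcp [0.4689 0.2039 0.3608] q [-0.01  0.33 -0.62  1.56  0.2   1.31 -0.66]
shift [-74.2  80.9   0.7] turn [ 0.   -0.07  0.17]
```

View pics/w2.png

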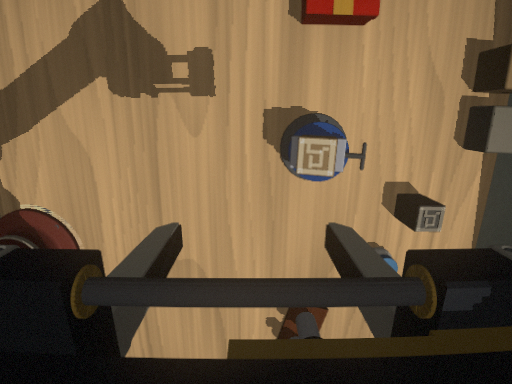

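The seal's face is centred at about (318,156), about 36 px wide, with the T screw to its right at (362,156). I'll take a second view from a shifted position.

```bash
python3 -m handwheel '[[-45,150,20,0,0,0,1],[-45,150,20,0,0,0,1],[-45,150,20,0,0,0,1],[-45,150,20,0,0,0,1],[-45,150,20,0,0,0,1],[-45,150,20,0,0,0,1],[-45,150,20,0,0,0,1]]'
python3 - <<'E'
from h import *
from cell import vision
c=vision.camera("wrist");np.savez("w3.npz",**c)
go([.62,-.10,.33],down(75.8))
w2=dict(np.load("w2.npz"))
def up(im,x,y,w,h,k=8): return cv2.resize(im[y:y+h,x:x+w,::-1],None,fx=k,fy=k,interpolation=2)
u,v=proj(c,[.557,.2275,.139])[0].astype(int);print(u,v)
x3,y3=u-25,v-30;print("off3",x3,y3)
cv2.imwrite("pics/faces.png",np.hstack([up(w2["img"],290,125,50,60),up(c["img"],x3,y3,50,60)]))
E
```

```text
clock: 3.35
tcp_pos: [0.6184, 0.1568, 0.3419]
orientation: [3.141, -0.0, 1.57]
ft_force: [-0.8, 0.3, -0.2]
finger_gap: 0.093
gripper_force: 0.0
t 3.4 tcp [0.6185 0.157  0.342 ] q [ 0.02  0.56 -0.56  1.24  0.29  1.42 -0.52]
shift [-257.     1.7   11.9] turn [ 0.07 -0.03 14.16]
204 119
off3 179 89
```

View pics/faces.png

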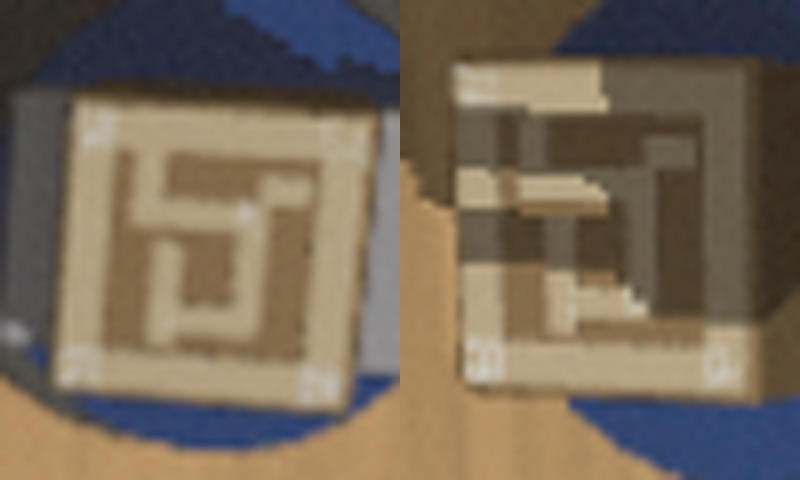

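Left crop (w2) face corners: TL (75,98), TR (375,112), BR (347,412), BL (57,388). Right crop (w3): (455,65), (745,65), (750,398), (463,385), partly in the gripper's shadow. Now I'll triangulate them.

Run:
```python
from h import *
w2=dict(np.load("w2.npz"));w3=dict(np.load("w3.npz"));T=dict(np.load("top.npz"));S=dict(np.load("scene.npz"))
a=(np.array([(75,98),(375,112),(347,412),(57,388)])+.5)/8-.5+[290,125]
b=(np.array([(55,65),(345,65),(350,398),(63,385)])+.5)/8-.5+[179,89]
P=[]
for i in range(4):
    x,m=tri([(w2,a[i]),(w3,b[i])]);P.append(x);print(x.round(4),np.round(m,4))
P=np.array(P);c=P.mean(0);print("c",c.round(4),"sides",np.linalg.norm(P-np.roll(P,1,0),axis=1).round(4))
n=np.linalg.svd(P-c)[2][2];n*=np.sign(n[2]);print("n",n.round(3),"tilt",np.degrees(np.arccos(n[2])).round(1))
cen=lambda q:q.mean(0)
print("all views",tri([(w2,cen(a)),(w3,cen(b)),(T,(177.05-.4,212.5-.4)),(S,(282.3,139.1))]))
# foot in top view: circle fit on dark gray
t=(np.array([(676,455),(640,385),(625,522),(661,410),(655,500)])-[396,300]+.5)/[4.4,4]-.5+[140,170]
q=plane(T,t,.010)[:,:2];A=np.c_[2*q,np.ones(len(q))];s=np.linalg.lstsq(A,(q**2).sum(1),rcond=None)[0]
print("foot circ",s[:2],np.sqrt(s[2]+s[:2]@s[:2]))
t=(np.array([(480,182),(610,182),(545,230)])-[396,0]+.5)/[4.4,4]-.5+[250,120]
print("foot scene L,R,bottom",plane(S,t,.01).round(4))
for nm,c_ in(("top",T),("scene",S),("w2",w2)):
  im=cv2.cvtColor(c_["img"],cv2.COLOR_RGB2HSV)
  m=cv2.inRange(im,(105,120,40),(125,255,255));k,l,st,ce=cv2.connectedComponentsWithStats(m)
  for i in range(1,k):
    if st[i,4]>60: print(nm,st[i],ce[i].round(1))
```

```text
[0.532  0.256  0.1298] [0.0002 0.0002]
[0.5807 0.2551 0.145 ] [0.0005 0.0005]
[0.5799 0.2037 0.146 ] [0. 0.]
[0.5309 0.205  0.1328] [0.0001 0.0001]
c [0.5559 0.23   0.1384] sides [0.0512 0.051  0.0514 0.0508]
n [-0.278  0.042  0.96 ] tilt 16.3
all views (array([0.55616459, 0.2294204 , 0.1387141 ]), [0.0010512257843287153, 0.0007293986693496478, 0.003881496073795877, 0.0023048792541165595])
foot circ [0.58023094 0.23338813] 0.0645748769850702
foot scene L,R,bottom [[0.534  0.1864 0.01  ]
 [0.6246 0.2652 0.01  ]
 [0.6173 0.1764 0.01  ]]
top [188 196   8  26 155] [190.9 208.8]
scene [ 154   36   41   38 1007] [173.   53.7]
scene [272 153  23   9 104] [281.1 157.4]
w2 [313 122  32  16 176] [329.  127.9]
w2 [301 175  30   6  97] [315.1 177.5]
```

```bash
python3 -m handwheel '[[-257,0,12,0,0,14,1],[-257,0,12,0,0,14,1],[-257,0,12,0,0,14,1],[-257,0,12,0,0,14,1],[-257,0,12,0,0,14,1],[-257,0,12,0,0,14,1],[-257,0,12,0,0,14,1],[-257,0,12,0,0,14,1]]'
python3 - <<'E'
from h import *
from cell import vision
c=vision.camera("wrist");np.savez("w4.npz",**c)
go([.586,-.149,.26],down(75.8))
w1=dict(np.load("w1.npz"))
def up(im,x,y,w,h,k=8): return cv2.resize(im[y:y+h,x:x+w,::-1],None,fx=k,fy=k,interpolation=2)
u,v=proj(c,[.586,-.149,.14])[0].astype(int);x3,y3=u-25,v-32;print("off",x3,y3)
cv2.imwrite("pics/wand.png",np.hstack([up(w1["img"],290,125,50,65),up(c["img"],x3,y3,50,65)]))
E
```

```text
clock: 4.2
tcp_pos: [0.6189, -0.0981, 0.3294]
orientation: [3.141, -0.002, 1.327]
ft_force: [-1.3, 1.0, 0.2]
finger_gap: 0.0933
gripper_force: 0.0
t 4.25 tcp [ 0.619  -0.0975  0.3294] q [ 0.4   0.54 -0.49  1.3   0.25  1.36 -0.33]
shift [-58.1 -19.8  69.3] turn [ 0.04 -0.11  0.32]
off 213 184
```

View pics/wand.png

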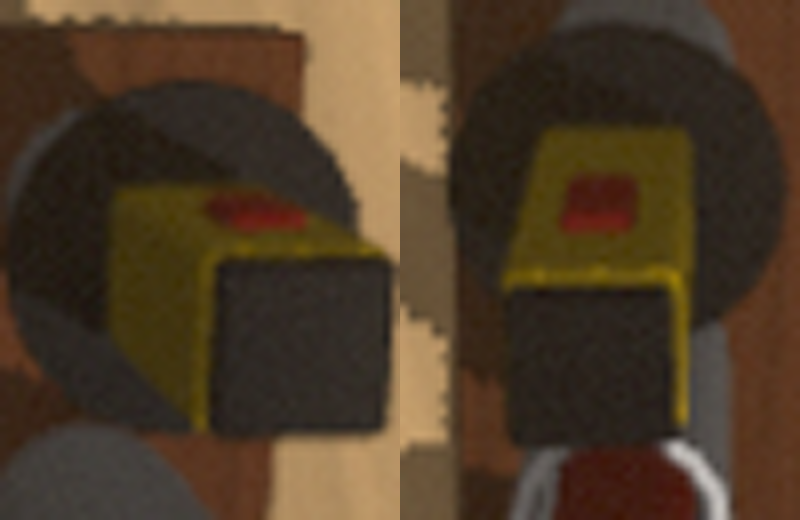

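The left crop (w1) has the cap square at about (210–390, 257–432) and the disc centred near (181,255). In the right crop (w4) the cap is at (508–680, 287–443) and the disc near (617,190).

Run:
```python
from h import *
w1=dict(np.load("w1.npz"));w4=dict(np.load("w4.npz"))
f=lambda q,o:(np.array(q)+.5)/8-.5+o
a=f([(218,257),(390,260),(382,432),(210,432)],[290,125]);b=f([(108,288),(272,285),(280,440),(112,445)],[213,184])
P=[]
for i in range(4):
    x,m=tri([(w1,a[i]),(w4,b[i])]);P.append(x);print(x.round(4),np.round(m,4))
P=np.array(P);c=P.mean(0);e=P[1]-P[0]+P[2]-P[3];print("cap",c.round(4),"sides",np.linalg.norm(P-np.roll(P,1,0),axis=1).round(4),"yaw x",np.degrees(np.arctan2(e[1],e[0])).round(1))
e=P[0]-P[3]+P[1]-P[2];print("yaw from y",np.degrees(np.arctan2(-e[0],e[1])).round(1))
print("disc",tri([(w1,f([(181,255)],[290,125])[0]),(w4,f([(217,190)],[213,184])[0])]))
print("cap .185",plane(w1,[a.mean(0)],.185),plane(w4,[b.mean(0)],.185))
go([c[0],c[1],.24],down(76))
```

```text
[ 0.5769 -0.1338  0.1817] [0.0002 0.0002]
[ 0.6008 -0.1402  0.1801] [0.0001 0.0001]
[ 0.5956 -0.165   0.18  ] [0.0001 0.0001]
[ 0.5708 -0.1581  0.1829] [0.0003 0.0003]
cap [ 0.586  -0.1493  0.1812] sides [0.0251 0.0248 0.0253 0.0259] yaw x -15.3
yaw from y -13.0
disc (array([ 0.58587515, -0.14861771,  0.09898757]), [0.00042657349520100945, 0.0004265734952009339])
cap .185 [[ 0.58514141 -0.14808738  0.185     ]] [[ 0.58670533 -0.14774472  0.185     ]]
t 4.25 tcp [ 0.619  -0.0975  0.3294] q [ 0.4   0.54 -0.49  1.3   0.25  1.36 -0.33]
shift [-58.4 -19.7  89.3] turn [ 0.04 -0.11  0.12]
```

```bash
python3 -m handwheel '[[-58,-20,85,0,0,0,1],[-58,-20,85,0,0,0,1],[-58,-20,85,0,0,0,1],[-58,-20,85,0,0,0,1],[-58,-20,85,0,0,0,1]]'
python3 - <<'E'
from h import *
go([.586,-.149,.136],down(76))
E
```

```text
clock: 4.75
tcp_pos: [0.5877, -0.1492, 0.2456]
orientation: [3.138, -0.003, 1.328]
ft_force: [0.4, 0.2, 0.3]
finger_gap: 0.0929
gripper_force: 0.0
t 4.75 tcp [ 0.5877 -0.1492  0.2456] q [ 0.5   0.56 -0.48  1.51  0.27  1.13 -0.27]
shift [ -0.5  -2.1 109.6] turn [ 0.23 -0.15  0.08]
```

```bash
python3 -m handwheel '[[0,-2,40,0.2,-0.1,0,1],[0,-2,80,0.2,-0.1,0,1],[0,-2,109,0.2,-0.1,0,1],[0,-2,109,0.2,-0.1,0,1],[0,-2,109,0.2,-0.1,0,1],[0,-2,109,0.2,-0.1,0,1]]'
python3 - <<'E'
from h import *
go([.586,-.149,.136],down(76))
E
```

```text
clock: 5.35
tcp_pos: [0.5862, -0.1508, 0.1375]
orientation: [3.139, 0.001, 1.325]
ft_force: [0.1, 0.6, -0.5]
finger_gap: 0.0932
gripper_force: 0.0
t 5.35 tcp [ 0.5862 -0.1508  0.1375] q [ 0.48  0.66 -0.43  1.65  0.34  0.9  -0.33]
shift [ 1.7 -0.6  1.5] turn [ 0.13  0.04 -0.08]
```

Well placed. Closing.

```bash
python3 -m handwheel '[[1.5,0,1.5,0,0,0,1],[1.5,0,1.5,0,0,0,-1],[1.5,0,1.5,0,0,0,-1],[1.5,0,1.5,0,0,0,-1],[1.5,0,1.5,0,0,0,-1],[1.5,0,1.5,0,0,0,-1],[1.5,0,1.5,0,0,0,-1],[1.5,0,1.5,0,0,0,-1]]'
```

```text
clock: 6.15
tcp_pos: [0.5839, -0.1502, 0.133]
orientation: [-3.138, 0.002, 1.324]
ft_force: [-0.0, 0.7, -0.2]
finger_gap: 0.0415
gripper_force: 0.0
```

```bash
python3 -m handwheel '[[0,0,0,0,0,0,-1],[0,0,0,0,0,0,-1],[0,0,0,0,0,0,-1],[0,0,0,0,0,0,-1],[0,0,0,0,0,0,-1],[0,0,0,0,0,0,-1]]'; python3 -c "
from h import *
go([.586,-.149,.136],down(76))"
```

```text
clock: 6.75
tcp_pos: [0.5841, -0.1502, 0.1331]
orientation: [-3.138, 0.002, 1.324]
ft_force: [0.6, -0.3, 0.2]
finger_gap: 0.0278
gripper_force: 30.0
t 6.75 tcp [ 0.5841 -0.1502  0.1331] q [ 0.47  0.67 -0.43  1.66  0.34  0.9  -0.34]
shift [ 1.7  1.5 -2.9] turn [-0.18  0.1  -0.14]
```

```bash
python3 -m handwheel '[[0,0,-15,0,0,0,-1],[0,0,-40,0,0,0,-1],[0,0,-70,0,0,0,-1],[0,0,-100,0,0,0,-1],[0,0,-130,0,0,0,-1],[0,0,-150,0,0,0,-1],[0,0,-150,0,0,0,-1],[0,0,-150,0,0,0,-1]]'
cat > n.py <<'E'
from h import *
n=np.array([-.277,.02,.96]);n/=np.linalg.norm(n)
f=np.array([.556,.2295,.1385])
y=np.array([np.cos(np.radians(-3)),np.sin(np.radians(-3)),0]);y-=n*(y@n);y/=np.linalg.norm(y)
Rw=np.c_[np.cross(y,-n),y,-n]
def hold(d): return f+(d+.113)*n
E
python3 -c "
from n import *
print(hold(.03),hold(.08))
go(hold(.09),Rw)"
```

```text
clock: 7.55
tcp_pos: [0.5838, -0.15, 0.2821]
orientation: [-3.136, 0.002, 1.324]
ft_force: [-0.3, -0.7, -1.6]
finger_gap: 0.0276
gripper_force: 30.0
[0.5163638  0.23236182 0.27586732] [0.50250499 0.23336246 0.32389786]
t 7.55 tcp [ 0.5838 -0.15    0.2821] q [ 0.5   0.53 -0.48  1.46  0.25  1.22 -0.26]
shift [ 351.3 -175.5  -51.2] turn [-16.42   1.33 -11.09]
```

```bash
python3 -m handwheel '[[20,-10,-51,0,0,0,-1],[60,-30,-51,-3,0,-2,-1],[351,-175,-51,-16.4,1.3,-11,-1],[351,-175,-51,-16.4,1.3,-11,-1],[351,-175,-51,-16.4,1.3,-11,-1],[351,-175,-51,-16.4,1.3,-11,-1],[351,-175,-51,-16.4,1.3,-11,-1],[351,-175,-51,-16.4,1.3,-11,-1]]'; 
python3 -c "
from n import *
go(hold(.09),Rw)"
```

```text
clock: 8.35
tcp_pos: [0.5044, 0.2092, 0.3319]
orientation: [2.862, 0.008, 1.516]
ft_force: [-0.1, 0.8, -0.6]
finger_gap: 0.0278
gripper_force: 30.0
t 8.35 tcp [0.5044 0.2092 0.3319] q [-0.05  0.28 -0.62  1.74  0.42  0.99 -0.89]
shift [24.1 -5.3 -3.3] turn [-0.11  0.18 -0.09]
```

```bash
python3 -m handwheel '[[22,-5,-3,0,0,0,-1],[22,-5,-3,0,0,0,-1],[22,-5,-3,0,0,0,-1],[22,-5,-3,0,0,0,-1]]'; 
python3 -c "
from n import *
from cell import vision
go(hold(.09),Rw)
o=[]
for nm in ('scene','top'):
    c=vision.camera(nm);np.savez(nm+'1.npz',**c);u,v=proj(c,f)[0].astype(int)
    x,y=u-32,v-45;print(nm,x,y);o.append(cv2.resize(c['img'][y:y+70,x:x+65,::-1],None,fx=6,fy=6,interpolation=2))
cv2.imwrite('pics/app.png',np.hstack(o))
"
```

```text
clock: 8.75
tcp_pos: [0.502, 0.2283, 0.334]
orientation: [2.861, 0.009, 1.513]
ft_force: [0.8, -0.4, -1.1]
finger_gap: 0.0282
gripper_force: 30.0
t 8.75 tcp [0.502  0.2283 0.334 ] q [-0.1   0.29 -0.62  1.72  0.43  1.01 -0.94]
shift [ 5.1 -2.6 -0.3] turn [-0.05  0.23 -0.23]
scene 249 94
top 143 166
```

View pics/app.png

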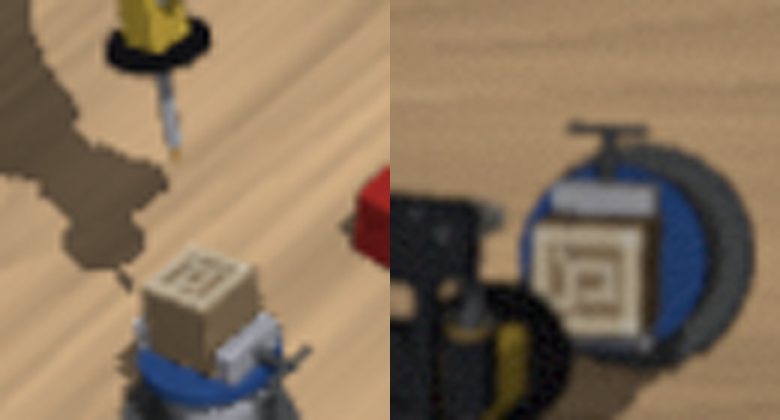

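The nozzle tip is at about (175,160) in the left (scene) crop, with the face centre at (200,275). I'll compare that with the prediction, then descend along the normal.

```bash
python3 -c "
from n import *
from cell import status
s=status.sense();r=tcpR(s);c=dict(np.load('scene1.npz'))
tip=s['tcp_pos']+.113*r[:,2]
print(tip,proj(c,tip),(np.array([175,160])+.5)/6-.5+[249,94],'face',proj(c,f),(np.array([200,275])+.5)/6-.5+[249,94])
print('tip rel face',Rw.T@(tip-f))
go(hold(.03),Rw)"
```

```text
[0.53355371 0.22593937 0.22616984] [[277.97540916 119.92279285]] [277.75 120.25] face [[281.76827489 139.45158209]] [281.91666667 139.41666667]
tip rel face [-0.00523046  0.00299669 -0.0903669 ]
t 8.85 tcp [0.5022 0.2286 0.3347] q [-0.1   0.29 -0.62  1.72  0.43  1.01 -0.94]
shift [ 5.1 -3.  60.3] turn [ 0.02  0.18 -0.27]
```

```bash
python3 -m handwheel '[[5,-3,15,0,0,0,-1],[5,-3,30,0,0,0,-1],[5,-3,45,0,0,0,-1],[5,-3,55,0,0,0,-1],[5,-3,59,0,0,0,-1],[5,-3,59,0,0,0,-1],[5,-3,59,0,0,0,-1],[5,-3,59,0,0,0,-1]]'; 
python3 -c "
from n import *
from cell import status,vision
go(hold(.03),Rw)
s=status.sense();print(Rw.T@(s['tcp_pos']+.113*tcpR(s)[:,2]-f))
c=vision.camera('scene');u,v=proj(c,f)[0].astype(int)
x,y=u-32,v-45;cv2.imwrite('pics/hold.png',cv2.resize(c['img'][y:y+70,x:x+65,::-1],None,fx=6,fy=6,interpolation=2));print(x,y)
"
```

```text
clock: 9.65
tcp_pos: [0.5157, 0.2351, 0.2787]
orientation: [2.857, 0.005, 1.517]
ft_force: [0.4, -1.2, -1.9]
finger_gap: 0.0278
gripper_force: 30.0
t 9.65 tcp [0.5157 0.2351 0.2787] q [-0.13  0.37 -0.59  1.79  0.51  0.89 -1.02]
shift [-2.7 -0.1  3. ] turn [ 0.15 -0.01 -0.1 ]
[ 0.00266405  0.00037911 -0.03298788]
249 94
```

View pics/hold.png

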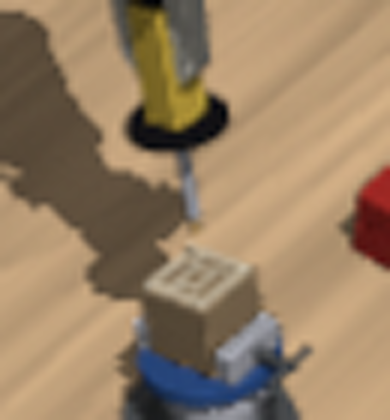

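The tip at (192,220) stands about 3 cm off the face centre at (200,275), as computed. Holding for over 2 s.

```bash
H='[[-2,0,2,0,0,0,-1],[-2,0,2,0,0,0,-1],[-2,0,2,0,0,0,-1],[-2,0,2,0,0,0,-1],[-2,0,2,0,0,0,-1],[-2,0,2,0,0,0,-1],[-2,0,2,0,0,0,-1],[-2,0,2,0,0,0,-1]]'; true
python3 -m handwheel '[[-2,0,2,0,0,0,-1],[-2,0,2,0,0,0,-1],[-2,0,2,0,0,0,-1],[-2,0,2,0,0,0,-1],[-2,0,2,0,0,0,-1],[-2,0,2,0,0,0,-1],[-2,0,2,0,0,0,-1],[-2,0,2,0,0,0,-1]]'
python3 -m handwheel '[[0,0,0,0,0,0,-1],[0,0,0,0,0,0,-1],[0,0,0,0,0,0,-1],[0,0,0,0,0,0,-1],[0,0,0,0,0,0,-1],[0,0,0,0,0,0,-1],[0,0,0,0,0,0,-1],[0,0,0,0,0,0,-1]]'
python3 -m handwheel '[[0,0,0,0,0,0,-1],[0,0,0,0,0,0,-1],[0,0,0,0,0,0,-1],[0,0,0,0,0,0,-1],[0,0,0,0,0,0,-1],[0,0,0,0,0,0,-1],[0,0,0,0,0,0,-1],[0,0,0,0,0,0,-1]]'
python3 -c "
from n import *
from cell import status
s=status.sense();print(Rw.T@(s['tcp_pos']+.113*tcpR(s)[:,2]-f),s['dq'].round(4))
go(hold(.03),Rw)
g=R.from_euler('xyz',[-3.138,.002,1.324]).as_matrix()
go([.5841,-.1502,.300],g)"
```

```text
clock: 10.5
tcp_pos: [0.516, 0.2327, 0.276]
orientation: [2.859, 0.006, 1.517]
ft_force: [-0.3, 0.2, -1.2]
finger_gap: 0.0278
gripper_force: 30.0
clock: 11.3
tcp_pos: [0.516, 0.2327, 0.276]
orientation: [2.859, 0.006, 1.517]
ft_force: [-0.0, 1.4, -1.4]
finger_gap: 0.0278
gripper_force: 30.0
clock: 12.1
tcp_pos: [0.5159, 0.2327, 0.276]
orientation: [2.859, 0.006, 1.517]
ft_force: [0.5, -0.1, -1.6]
finger_gap: 0.0283
gripper_force: 30.0
[ 0.0002487  -0.00022839 -0.03024306] [ 0.0026 -0.0005  0.0007 -0.0006 -0.0004 -0.001  -0.0004]
t 12.1 tcp [0.5159 0.2327 0.276 ] q [-0.13  0.37 -0.59  1.79  0.52  0.89 -1.02]
shift [-0.3  0.4  0.2] turn [ 0.08  0.04 -0.09]
t 12.1 tcp [0.5159 0.2327 0.276 ] q [-0.13  0.37 -0.59  1.79  0.52  0.89 -1.02]
shift [-378.8   91.3    3.9] turn [16.41 -1.32 11.  ]
```

```bash
python3 -m handwheel '[[0,0,-30,0,0,0,-1],[0,0,-70,0,0,0,-1],[-40,10,-75,0,0,0,-1],[-378,91,3,16.4,-1.3,11,-1],[-378,91,3,16.4,-1.3,11,-1],[-378,91,3,16.4,-1.3,11,-1],[-378,91,3,16.4,-1.3,11,-1],[-378,91,3,16.4,-1.3,11,-1]]'
python3 -c "
from h import *
g=R.from_euler('xyz',[-3.138,.002,1.324]).as_matrix()
go([.5841,-.1502,.300],g)"
```

```text
clock: 12.9
tcp_pos: [0.5601, -0.0494, 0.3153]
orientation: [-3.138, 0.002, 1.324]
ft_force: [0.5, 0.6, -1.6]
finger_gap: 0.0277
gripper_force: 30.0
t 12.9 tcp [ 0.5601 -0.0494  0.3153] q [ 0.39  0.44 -0.53  1.51  0.23  1.25 -0.42]
shift [-91.8  48.   15.3] turn [ 0.02 -0.03 -0.03]
```

```bash
python3 -m handwheel '[[-90,47,15,0,0,0,-1],[-90,47,15,0,0,0,-1],[-90,47,15,0,0,0,-1],[-90,47,15,0,0,0,-1],[-90,47,15,0,0,0,-1],[-90,47,15,0,0,0,-1]]'
python3 -c "
from h import *
from cell import vision
g=R.from_euler('xyz',[-3.138,.002,1.324]).as_matrix()
go([.5841,-.1502,.300],g)
o=[]
c=vision.camera('scene');im=c['img'][165:250,165:265,::-1]
cv2.imwrite('pics/back.png',cv2.resize(im,None,fx=6,fy=6,interpolation=2))
tip=[.5857,-.15,.187];print(((proj(c,[tip,[.586,-.149,.095]])-[165,165]+.5)*6-.5))
"
```

```text
clock: 13.5
tcp_pos: [0.5832, -0.1434, 0.3014]
orientation: [-3.139, 0.001, 1.328]
ft_force: [0.4, -0.5, -2.3]
finger_gap: 0.0277
gripper_force: 30.0
t 13.5 tcp [ 0.5832 -0.1434  0.3014] q [ 0.51  0.51 -0.5   1.43  0.25  1.27 -0.26]
shift [-6.4  2.6  1.4] turn [ 0.05 -0.08  0.21]
[[312.79104646 201.19982643]
 [326.87058762 294.72186261]]
```

View pics/back.png

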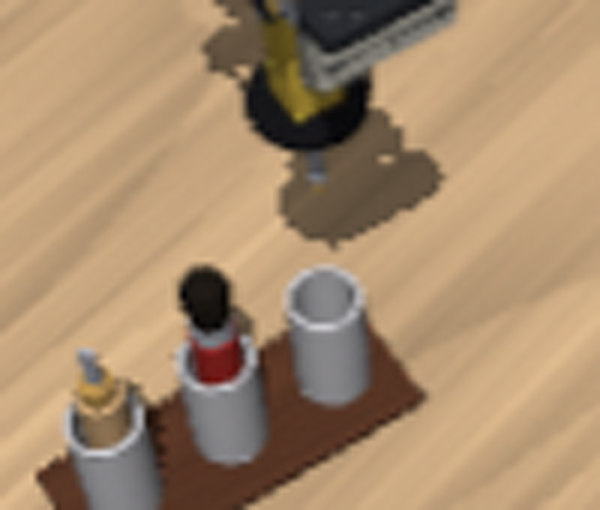

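The empty cup's mouth is at (325,297), against a predicted (327,295), so the stand hasn't moved. The tip is above it at (316,180). Lowering in stages.

```bash
python3 -m handwheel '[[-6,2,0,0,0,0,-1],[-6,2,20,0,0,0,-1],[-6,2,45,0,0,0,-1],[-6,2,72,0,0,0,-1],[-6,2,72,0,0,0,-1],[-6,2,72,0,0,0,-1],[-6,2,72,0,0,0,-1]]'
python3 -c "
from h import *
g=R.from_euler('xyz',[-3.138,.002,1.324]).as_matrix()
go([.5841,-.1502,.1335],g)"
```

```text
clock: 14.25
tcp_pos: [0.5844, -0.1521, 0.2306]
orientation: [3.142, 0.001, 1.324]
ft_force: [0.3, -0.6, -0.8]
finger_gap: 0.0279
gripper_force: 30.0
t 14.25 tcp [ 0.5844 -0.1521  0.2306] q [ 0.51  0.57 -0.49  1.54  0.29  1.1  -0.29]
shift [ 1.9 -0.8 97.1] turn [ 0.21 -0.04  0.01]
```

```bash
python3 -m handwheel '[[2,-1,15,0.2,0,0,-1],[2,-1,35,0.2,0,0,-1],[2,-1,55,0.2,0,0,-1],[2,-1,72,0.2,0,0,-1],[2,-1,82,0.2,0,0,-1],[2,-1,87,0.2,0,0,-1],[2,-1,87,0.2,0,0,-1],[2,-1,87,0.2,0,0,-1]]'
python3 -c "
from h import *
g=R.from_euler('xyz',[-3.138,.002,1.324]).as_matrix()
go([.5841,-.1502,.1335],g)"
```

```text
clock: 15.05
tcp_pos: [0.583, -0.15, 0.1425]
orientation: [-3.136, 0.001, 1.324]
ft_force: [-0.5, 0.4, -0.9]
finger_gap: 0.0283
gripper_force: 30.0
t 15.05 tcp [ 0.583  -0.15    0.1425] q [ 0.49  0.66 -0.45  1.65  0.34  0.92 -0.34]
shift [0.1 1.1 9. ] turn [-0.1  -0.03  0.  ]
```

```bash
python3 -m handwheel '[[0,1,2,0,0,0,-1],[0,1,4,0,0,0,-1],[0,1,6,0,0,0,-1],[0,1,7.5,0,0,0,-1],[0,1,8.5,0,0,0,-1],[0,1,8.5,0,0,0,-1],[0,1,8.5,0,0,0,-1],[0,1,8.5,0,0,0,-1]]'
```

```text
clock: 15.85
tcp_pos: [0.5833, -0.1503, 0.1332]
orientation: [-3.135, 0.002, 1.324]
ft_force: [0.2, -0.3, -0.2]
finger_gap: 0.0278
gripper_force: 30.0
```

Back at the gripping height, with the rim now carrying the wand's weight. Releasing and retreating straight up.

```bash
python3 -m handwheel '[[0,0,0,0,0,0,-0.3],[0,0,0,0,0,0,0.5],[0,0,0,0,0,0,1],[0,0,0,0,0,0,1],[0,0,0,0,0,0,1],[0,0,0,0,0,0,1],[0,0,0,0,0,0,1],[0,0,0,0,0,0,1]]'
python3 -m handwheel '[[0,0,-10,0,0,0,1],[0,0,-30,0,0,0,1],[0,0,-60,0,0,0,1],[0,0,-90,0,0,0,1],[0,0,-120,0,0,0,1],[-40,-60,-150,0,0,0,1],[100,-60,-150,0,0,0,1],[100,-60,-150,0,0,0,1]]'
python3 - <<'E'
from h import *
from cell import vision
o=[]
for nm,(x,y) in (('scene',(165,165)),('top',(265,160))):
    c=vision.camera(nm);o.append(cv2.resize(c['img'][y:y+85,x:x+100,::-1],None,fx=4,fy=4,interpolation=2))
cv2.imwrite('pics/end.png',np.hstack(o))
E
```

```text
clock: 16.65
tcp_pos: [0.5833, -0.1503, 0.1332]
orientation: [-3.135, 0.002, 1.324]
ft_force: [-0.6, 0.4, -0.7]
finger_gap: 0.084
gripper_force: 0.0
clock: 17.45
tcp_pos: [0.548, -0.0695, 0.2829]
orientation: [-3.138, 0.003, 1.314]
ft_force: [1.0, 1.6, -0.5]
finger_gap: 0.0932
gripper_force: 0.0
```

View pics/end.png

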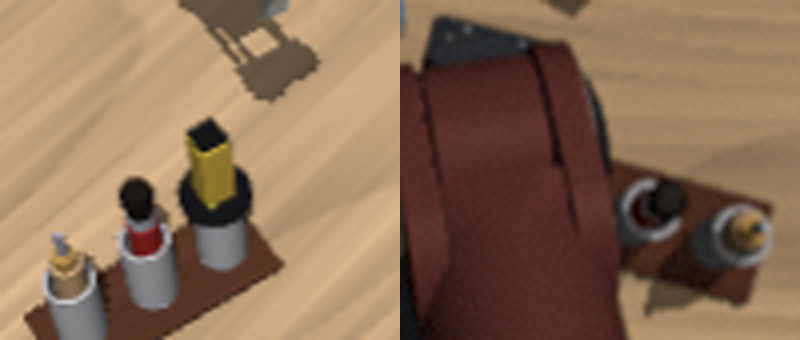

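The wand stands upright with its disc on the rim (scene crop, about (215,195)). The other tools haven't moved and the arm is clear, so I'm handing the job in.

```bash
python3 -m handwheel '[[0,0,0,0,0,0,1],[0,0,0,0,0,0,1],[0,0,0,0,0,0,1]]' >/dev/null; python3 -c "
from cell import bot
print(bot.finish_job())"
```

```text
the job is handed in; nothing more can be done
None
```

The job is handed in, though `finish_job()` returned no verdict: I held the air wand's nozzle about 3 cm off the middle of the seal face for over 2 s without touching it, then lowered the wand back upright into its own cup and released it, with the stand and other two tools looking unmoved in the last picture.

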